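# Lock the gilt plaque in its holding jig

## Task

Clamp the gilt plaque in the jig: loosen the red knob to free the blue carriage, push the carriage until the plaque sits flat and square against the fence with the carriage's orange sprung pad pressed about halfway in, then tighten the knob fully again so that it stays there. The gilding is fresh, so never touch the plaque itself, and leave the jar, cup and bottle where they are.

Things in the scene. Friction and masses are not known exactly. Their poses are not given: they have to be found in the camera images.
- jig: Aluminium jig fixed on the bench: base plate 340 x 110 x 18 mm. Origin at the table surface, on the slide's centre line; x runs along the slide towards the fence, z up. The plate spans x -190 to +150 mm, y -55 to +55 mm; its top (the bed) is at z 18 mm. A grey fence with black rubber lining, 90 mm wide and 26 mm high above the bed, stands at its +x end.
- fence_face (a point): Middle of the foot of the fence's rubber face, which looks to jig -x: at x 120 mm, y 0, z 18 mm in the jig's frame; axes as the jig's.
- plaque: Loose gilt brass plaque with scrolls, a flat plate 90 x 76 x 11 mm (14 mm over the scrolls), 0.25 kg, lying on the jig's bed between carriage and fence, up to 35 mm short of the fence and up to 0.12 rad askew. Origin at the centre of its underside; x is its 90 mm side, which is to lie along the jig's slide; z up. Home means its +x edge on the fence: its origin is then 45 mm before fence_face.
- carriage (a joint): Travel of the blue carriage along the slide, m, growing towards the fence, 0 to 0.15. The carriage is a block 50 mm along the slide x 70 mm x 37 mm high, on the bed (top at 55 mm above the table); its centre is at jig x = -0.130 + this value. Slides stiffly (about 5 N) when the knob is loose and stays where it is left; locked when the knob is tight (it then takes over 18 N to shift it).
- carriage_back (a point): Middle of the carriage's flat back face (looking to jig -x), 25 mm behind the carriage's centre and 30 mm above the bed (48 mm above the table): the place to push.
- pad (a joint): How far the orange sprung pad on the carriage's front is pressed in, m: 0 = fully out, 0.010 = fully in. The spring takes about 0.4 N at first, 4.4 N fully in: less than the carriage's own friction.
- pad_face (a point): Middle of the pad's front face (54 mm wide, 12 mm high, 2 to 14 mm above the bed). With the pad fully out it is 39 mm ahead of the carriage's centre, 64 mm ahead of carriage_back.
- knob (a joint): Turn of the red clamp knob on top of the carriage, rad, growing clockwise as seen from above. 0 = loose, stop reached, handle bar along the slide; 1.6 = tight, stop reached, bar across the slide. The lock starts to bite at about 0.9. Needs about 0.1 to 0.2 N m and stays where it is left.
- knob_grip (a point): On the knob's axis (over the carriage's centre), where to grip: 82 mm above the table. The knob's handle is an upright bar 50 mm long, 13 mm thick, from 66 to 92 mm above the table, with a white mark on one end; the point's x axis runs along the bar and turns with it.
- jar: Bystander: glass jar with green lid, 60 mm wide, 68 mm high; origin at the centre of its underside.
- cup: Bystander: red cup, 72 mm wide at the rim, 95 mm high; origin at the centre of its underside.
- bottle: Bystander: white bottle with blue cap, 52 mm wide, 130 mm high; origin at the centre of its underside.
There are look-alikes about, which are no part of the job. Of the things shaped like the plaque, the brass one is meant.

How it is judged (in metres and radians):
On the way, in this order (a step that is already met when the one before it is completed fails the run):
1. the knob is loosened (below 0.6 rad) (value of joint knob below 0.6 rad), for 0.1 s.
2. with the knob still loose (below 0.8 rad), the plaque is within 5 mm of the fence and the pad is pressed in by over 1 mm (value of joint knob below 0.8 rad and x of plaque in the frame of fence_face above -0.05 m and value of joint pad above 0.001 m), for 0.1 s.
3. the knob is tightened (above 1.3 rad) (value of joint knob above 1.3 rad), for 0.1 s.
At the end, for the whole second after the job is handed in: The knob is tight (above 1.3 rad), the plaque lies flat on the bed at rest, its edge within 3.5 mm of the fence and square to it within 0.06 rad, and the sprung pad is pressed in by 2 to 8.5 mm of its 10 mm (value of joint knob above 1.3 rad and x of plaque in the frame of fence_face between -0.0485 and -0.042 m and z of plaque in the frame of fence_face below 0.003 m and angle between the x axis of plaque and the x axis of jig, either way round below 0.06 rad and angle between plaque's own z axis and vertical below 0.05 rad and value of joint pad between 0.002 and 0.0085 m and linear speed of plaque below 0.01 m/s); the robot touches nothing.
It fails at once if the robot touches the plaque (contact force between any of the fingers, the arm and plaque above 0.3 N).
It fails at once if the jar, cup or bottle is moved by over 20 mm or tipped (distance of any of jar, cup, bottle from where it was at the start of the episode above 0.02 m or angle between any of jar, cup, bottle's own z axis and vertical above 0.4 rad).
It also fails if it takes over 70 s, if anything falls off the work surface, if the arm or the gripper's body presses on something with over 40 N, if the wrist force passes 120 N, or if a joint passes its speed limit or range.

## Robot

A 6-joint arm with a two-finger parallel gripper is mounted at the origin on the work surface. World frame = base frame: x ahead of the robot, y to its left, z up, the work surface at z = 0. Lengths are in mm, angles in rad, forces in N, time in s.
With the tool pointing down it reaches from about 400 to 925 mm from the base axis. Payload 12.5 kg.
Tool frame: the origin (TCP) lies midway between the tips of the shut fingers; the grasp point (between the pads) lies 19 mm behind it; z points along the fingers, y is the direction in which the jaws open and shut (so a half turn about z gives the same grasp; the last joint's range is limited). The gripper opens to 95 mm and grips with 3 to 60 N. Pads are 20 mm wide; open, the fingers measure 119 mm over their backs; the gripper's body (75 mm by 180 mm) begins 59 mm behind the grasp point.
Start: joints at [-1.208, 0.491, 1.559, -0, 1.092, -0.106], TCP at [282.409, -557.577, 214.661] pointing down, gripper open.
Joint ranges: [-3.1, 3.1], [-0.84, 2.19], [0.05, 2.79], [-1.13, 4.28], [0.06, 2.93], [-2.69, 2.69]. Speed limits (rad/s): [2.22, 2.22, 2.79, 3.14, 3.14, 3.14].

## Interface

Orientations are given as [roll, pitch, yaw] about the fixed x, y, z axes, in that order (R = Rz(yaw) Ry(pitch) Rx(roll)).
In Python, from cell import * gives the robot as it stands. The module is installed in compiled form; this text tells all that it offers.
- The arm moves only by the tool carry_out, never from a script. Its argument "moves" is a list of rows, each an object of numbers: "dx", "dy", "dz": the shift along the tool's x, y, z in m; "twist": the turn about the tool's z in degrees. A call has 1 to 5 rows; each row is the pose to reach, as a shift and turn from the pose commanded when the call began, along the tool's axes at that moment; what a row does not reach only later rows make up. A row lasts 1/10 s, in which the tool goes at most 50 mm and 8.59 degrees, less where a joint would pass 70% of its speed; a pose out of reach is approached as far as the arm can. A call with a gripper value outside its range is refused whole. "grip" is the finger opening in m, from 0 to 0.0951, set as the call begins (left out, the last holds). The fingers move at their own pace and stop on an object; the grip force is fixed at half the most. Time passes only in rows, so rows that repeat a pose let the fingers close. It gives the time, the measured TCP pose, the force and the opening at its end, in the units of the state.
- state(): the state, without advancing time (a new reading comes with each control period).
- read_camera(name): name is "side" or "top"; returns (picture, depth): 384x512x3 uint8, red, green, blue; 384x512 float32, mm along the optical axis (not along the pixel's ray), 0 where there is no reading.
- camera_info(name): a dict with "mtx" (3x3 intrinsics, pixels), "R" (3x3) and "t" (3): a world point X has camera coordinates R X + t. Camera axes: x right, y down, z forward; pixel columns grow to the right and rows downward; lengths in mm; the calibration is good to about 2 mm. A picture is of the moment at which its call begins. camera_info takes no time and is no camera call.
- job_done(): hands the job in, once; it reports no verdict.
The state is a dict: "t": time; "joints": joint angles; "qvel": joint speeds; "tau": joint torques, N m; "eef_pos": TCP position; "tcp_rot": TCP orientation; "ft_force": force on the tool from outside, world axes, zero at the start; "moment": the same for the moment, N m; "opening": opening from 0.0 (shut) to 1.0 (fully open).
Only numpy, scipy, OpenCV 4.12 (cv2) and the standard library are available. Lean on these libraries where they do the work, as an engineer would, in place of code of your own. Each camera call takes 0.05 s, during which the arm holds its last target. There are 200 camera calls.

## Working session

There is one attempt and no reset: what is moved stays moved. The work goes in short steps, Python scripts to look and compute and a tool call to move; the robot and the scene stay as the last step left them, time stands still between calls to the robot, and variables do not carry over. Pictures are saved under pics/ and viewed, about 8 in all and at most 12, crops included, and the job is handed in when it is done.

Besides the shell and the picture viewer there is one more tool, called after "Request:" as a command line: name --argument value ..., lists and objects as JSON in quotes. carry_out: Moves the arm, as the interface text tells. Its arguments: {"type":"object","properties":{"moves":{"type":"array","items":{"type":"object","properties":{"dx":{"type":"number"},"dy":{"type":"number"},"dz":{"type":"number"},"twist":{"type":"number"}}}},"grip":{"type":"number"}},"required":["moves"]}

```bash
mkdir -p pics; cat > h.py <<'E'
from cell import *
import numpy as np, cv2
def shot(n,f=None):
    p,d=read_camera(n)
    np.savez('%s.npz'%n,p=p,d=d)
    if f: cv2.imwrite('pics/'+f,p[:,:,::-1])
    return p,d
def ray(n,u,v,z):
    c=camera_info(n);R=np.array(c['R']);t=np.array(c['t']).ravel();K=np.array(c['mtx'])
    d=R.T@np.linalg.solve(K,[u,v,1]);o=-R.T@t
    return o+d*(z-o[2])/d[2]
def cloud(n,d):
    c=camera_info(n);R=np.array(c['R']);t=np.array(c['t']).ravel();K=np.array(c['mtx'])
    v,u=np.mgrid[:384,:512]
    P=np.stack([(u-K[0,2])/K[0,0]*d,(v-K[1,2])/K[1,1]*d,d],-1)
    return (P-t)@R
E
python3 - <<'E'
from h import *
a,d=shot('top'); b,e=shot('side')
cv2.imwrite('pics/1.png',a[:,:,::-1]); cv2.imwrite('pics/2.png',b[:,:,::-1])
s=state(); print(s['t'],s['eef_pos'],s['tcp_rot'],s['opening'])
for n in('top','side'):
    c=camera_info(n); print(np.round(-np.array(c['R']).T@np.array(c['t']).ravel()),np.round(c['R'],2).tolist(),c['mtx'][0][0])
E
```

```text
0.1 [ 282.30893949 -557.35656332  214.09137585] [-3.14052397e+00 -8.94018185e-05  4.68831769e-01] 0.9981421518349247
[ 424.  -23. 1517.] [[0.02, -1.0, -0.01], [-1.0, -0.02, -0.07], [0.07, 0.01, -1.0]] 452.38556102677904
[207. 657. 840.] [[-0.91, -0.41, 0.01], [-0.3, 0.65, -0.7], [0.28, -0.64, -0.72]] 390.6688222393156
```

View pics/1.png

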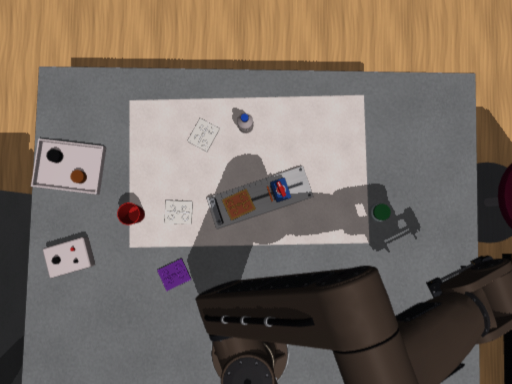

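View pics/2.png

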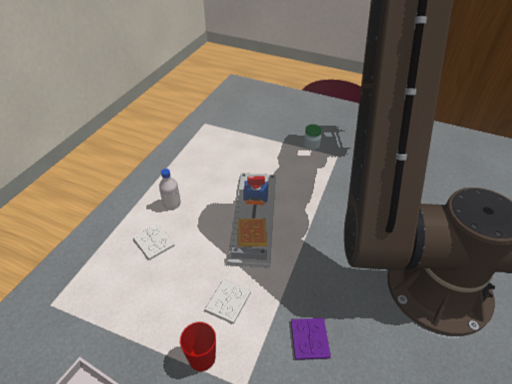

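Top view: the jig is around (260,196), its fence at about (213,208), the carriage and red knob at (281,188). Things that could be taken for the plaque:
- brass plate on the jig at (239,204)
- purple plate at (174,274)
- white outlined plates at (203,134) and (179,211)

I choose the brass one on the jig. The bottle is at (244,121), the cup at (131,213) and the jar at (381,211). I'll check this in a crop and measure.

```bash
python3 - <<'E'
from h import *
a=np.load('top.npz');b=np.load('side.npz')
A=cv2.resize(a['p'][155:240,195:325],None,fx=5,fy=5,interpolation=2)
B=cv2.resize(b['p'][165:275,215:290],None,fx=4,fy=4,interpolation=2)
im=np.zeros((870,650,3),np.uint8);im[:425,:650]=A;im[430:870,:300]=B
cv2.imwrite('pics/3.png',cv2.resize(im,None,fx=.68,fy=.68,interpolation=3)[:,:,::-1])
for n,z in(('top',a),('side',b)):
    P=cloud(n,z['d']);hsv=cv2.cvtColor(z['p'],cv2.COLOR_RGB2HSV)
    H,S,V=[hsv[...,i].astype(int) for i in range(3)]
    r=np.zeros(H.shape,bool)
    if n=='top': r[160:235,200:320]=1
    else: r[168:275,222:290]=1
    ms={'red':((H<4)|(H>174))&(S>150),'blue':(H>105)&(H<130)&(S>120),'brass':(H>5)&(H<25)&(S>120)}
    for k,m in ms.items():
        m=m&r&(z['d']>0); q=P[m]
        rc=cv2.minAreaRect(np.argwhere(m)[:,::-1].astype(np.float32))
        zt=np.percentile(q[:,2],90); t=q[q[:,2]>zt-6]
        rw=cv2.minAreaRect(t[:,:2].astype(np.float32))
        print(n,k,m.sum(),np.round(np.percentile(q[:,2],[5,50,95])),'top mean',np.round(t.mean(0),1),'rect',np.round(rw[0],1),np.round(rw[1],1),round(rw[2],1),'px',np.round(rc[0],1))
    # bed cloud
    m=r&(abs(P[...,2]-18)<5); q=P[m];rw=cv2.minAreaRect(q[:,:2].astype(np.float32))
    print('bed',m.sum(),np.round(rw[0],1),np.round(rw[1],1),rw[2])
for nm,u,v,z in(('jar',381,211,68),('bottle',244,119,130),('cup',131,213,95)): print(nm,ray('top',u,v,z))
E
```

```text
top red 67 [64. 90. 95.] top mean [529.9 -92.5  92. ] rect [532.  -91.4] [42.5 12.9] 27.8 px [280.2 188.7]
top blue 192 [45. 54. 59.] top mean [532.  -90.   55.6] rect [532.5 -90.6] [67.1 47.4] 21.4 px [280.1 189.5]
top brass 614 [23. 29. 35.] top mean [486.   39.7  31.3] rect [498.1  14.6] [ 72.6 155.7] 26.2 px [247.8 199.7]
bed 1863 [514.3 -22.1] [118.6 340.1] 19.80765151977539
side red 63 [65. 90. 95.] top mean [532.4 -87.3  91.8] rect [534.1 -87.1] [42.4  8.2] 24.8 px [255.5 182. ]
side blue 64 [53. 56. 59.] top mean [525.2 -92.   56.5] rect [534.5 -89.6] [64.9 43.1] 19.6 px [255.7 190.5]
side brass 791 [25. 31. 35.] top mean [485.6  42.7  31.8] rect [498.8  14.8] [ 70.7 159.7] 25.8 px [252.5 222.5]
bed 1733 [511.9 -23.5] [109.9 343.6] 19.6928653717041
jar [ 467.6412893  -411.96833464   68.        ]
bottle [743.41903121  28.76498656 130.        ]
cup [445.51274356 379.94360057  95.        ]
```

View pics/3.png

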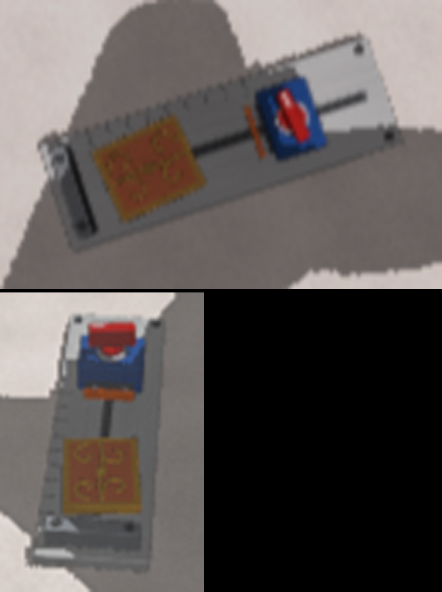

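The crop confirms it: gilt plate with scrolls on the bed in front of the orange pad, and the knob bar across the slide with its white mark facing up. I'll refine the knob axis by ray casting and work out the move.

```bash
python3 - <<'E'
from h import *
from scipy.ndimage import center_of_mass
for n,sl in(('top',(slice(165,215),slice(260,310))),('side',(slice(168,205),slice(238,275)))):
    z=np.load(n+'.npz');P=cloud(n,z['d'])[sl];hsv=cv2.cvtColor(z['p'],cv2.COLOR_RGB2HSV)[sl]
    # top-face of bar by height, and whole carriage top
    for nm,m in(('bar',(P[...,2]>80)&(P[...,2]<100)),('block',(P[...,2]>40))):
        v,u=center_of_mass(m);u+=sl[1].start;v+=sl[0].start
        q=P[m];rc=cv2.minAreaRect(q[:,:2].astype(np.float32))
        print(n,nm,m.sum(),round(u,1),round(v,1),'ray',np.round(ray(n,u,v,92 if nm=='bar' else 55)[:2],1),'rect',np.round(rc[0],1),np.round(rc[1],1),round(rc[2],1),'pca',np.round(np.degrees(np.arctan2(*np.linalg.eigh(np.cov(q[:,:2].T))[1][::-1,1])),1))
# plaque + pad in top
z=np.load('top.npz');P=cloud('top',z['d']);hsv=cv2.cvtColor(z['p'],cv2.COLOR_RGB2HSV)
m=((hsv[...,0]>5)&(hsv[...,0]<25)&(hsv[...,1]>120)).astype(np.uint8);m[:160]=0;m[235:]=0;m[:,:200]=0;m[:,320:]=0
k,l,st,ce=cv2.connectedComponentsWithStats(m)
a=np.radians(109.75);ux=np.array([np.cos(a),np.sin(a)])
for i in range(1,k):
    if st[i,4]>10:
        px=np.argwhere(l==i)[:,::-1]; W=np.array([ray('top',*p,29)[:2] for p in px],np.float32);rc=cv2.minAreaRect(W)
        print(st[i,4],np.round(ce[i],1),np.round(rc[0],1),np.round(rc[1],1),round(rc[2],1),'along slide rel knob(533,-90)',np.round(np.percentile((W-[533,-90])@ux,[1,99]),1))
E
```

```text
top bar 68 280.7 187.9 ray [533.8 -90.1] rect [534.  -90.2] [49.3 13. ] 26.4 pca -153.4
top block 348 280.5 189.1 ray [532.7 -91.3] rect [504.5 -56.7] [ 77.2 157.3] 40.9 pca 157.4
side bar 106 255.5 178.4 ray [533.2 -85.3] rect [535.1 -89.2] [48.4 14.5] 28.4 pca -154.6
side block 469 255.4 186.2 ray [536.  -91.4] rect [379.6 273. ] [ 69.2 842.7] 23.4 pca 113.7
27 [269.3 193.2] [520.8 -55.6] [49.   5.2] 19.4 along slide rel knob(533,-90) [33.7 39.1]
592 [238.4 204.1] [482.9  45. ] [73.9 87.9] 25.5 along slide rel knob(533,-90) [100.6 187.9]
```

Request:
carry_out --moves '[{"dx": 0.4358,"dy": -0.3034,"dz": 0},{"dx": 0.4358,"dy": -0.3034,"dz": 0},{"dx": 0.4358,"dy": -0.3034,"dz": 0},{"dx": 0.4358,"dy": -0.3034,"dz": 0},{"dx": 0.4358,"dy": -0.3034,"dz": 0}]' --grip 0.06

```text
schema error: expected keys dx, dy, dz, twist
```

Request:
carry_out --moves '[{"dx": 0.4358,"dy": -0.3034,"dz": 0,"twist": 0},{"dx": 0.4358,"dy": -0.3034,"dz": 0,"twist": 0},{"dx": 0.4358,"dy": -0.3034,"dz": 0,"twist": 0},{"dx": 0.4358,"dy": -0.3034,"dz": 0,"twist": 0},{"dx": 0.4358,"dy": -0.3034,"dz": 0,"twist": 0}]' --grip 0.06

```text
t: 0.6
eef_pos: [401.4, -335.6, 214.5]
tcp_rot: [-3.141, 0.0, 0.468]
ft_force: [0.6, -1.1, 0.4]
opening: 0.656
```

Request:
carry_out --moves '[{"dx": 0.23,"dy": -0.16,"dz": 0,"twist": 0},{"dx": 0.23,"dy": -0.16,"dz": 0,"twist": 0},{"dx": 0.23,"dy": -0.16,"dz": 0,"twist": 0},{"dx": 0.23,"dy": -0.16,"dz": 0,"twist": 0},{"dx": 0.23,"dy": -0.16,"dz": 0,"twist": 0}]'

```text
t: 1.1
eef_pos: [520.1, -115.4, 214.6]
tcp_rot: [-3.142, 0.0, 0.469]
ft_force: [0.3, -1.1, 0.4]
opening: 0.632
```

Request:
carry_out --moves '[{"dx": 0.0145,"dy": -0.01,"dz": 0.06,"twist": 0},{"dx": 0.0145,"dy": -0.01,"dz": 0.09,"twist": 0},{"dx": 0.0145,"dy": -0.01,"dz": 0.09,"twist": 0},{"dx": 0.0145,"dy": -0.01,"dz": 0.09,"twist": 0}]'

```text
t: 1.5
eef_pos: [527.9, -102.1, 125.0]
tcp_rot: [-3.141, 0.001, 0.469]
ft_force: [-0.0, 0.1, -0.6]
opening: 0.631
```

Request:
carry_out --moves '[{"dx": 0.011,"dy": -0.008,"dz": 0.015,"twist": -0.5},{"dx": 0.011,"dy": -0.008,"dz": 0.015,"twist": -0.5},{"dx": 0.011,"dy": -0.008,"dz": 0.015,"twist": -0.5}]'

```text
t: 1.8
eef_pos: [534.4, -89.7, 110.3]
tcp_rot: [3.141, -0.001, 0.478]
ft_force: [0.2, -0.2, 0.5]
opening: 0.631
```

```bash
python3 - <<'E'
from h import *
p,d=shot('side'); print(state()['eef_pos'],state()['tcp_rot'])
cv2.imwrite('pics/4.png',cv2.resize(p[90:220,190:330],None,fx=4,fy=4,interpolation=2)[:,:,::-1])
E
```

```text
[534.36968589 -89.88802189 110.34863815] [ 3.14079058e+00 -6.77529803e-04  4.77579439e-01]
```

View pics/4.png

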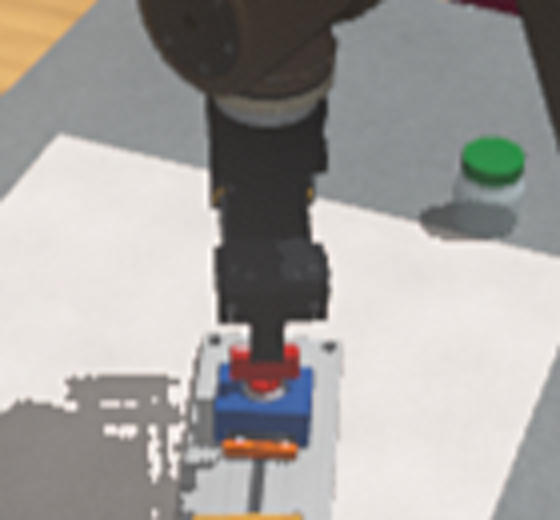

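The finger at crop (266,335) is centred on the red bar (230–300, 360). Next I descend and grip.

Request:
carry_out --moves '[{"dx": 0,"dy": 0,"dz": 0.015,"twist": 0},{"dx": 0,"dy": 0,"dz": 0.03,"twist": 0},{"dx": 0,"dy": 0,"dz": 0.046,"twist": 0},{"dx": 0,"dy": 0,"dz": 0.046,"twist": 0}]'

```text
t: 2.25
eef_pos: [533.5, -89.9, 62.8]
tcp_rot: [-3.14, 0.001, 0.477]
ft_force: [0.5, -1.2, -0.1]
opening: 0.63
```

Request:
carry_out --moves '[{"dx": 0,"dy": 0,"dz": 0,"twist": 0},{"dx": 0,"dy": 0,"dz": 0,"twist": 0},{"dx": 0,"dy": 0,"dz": 0,"twist": 0},{"dx": 0,"dy": 0,"dz": 0,"twist": 0},{"dx": 0,"dy": 0,"dz": 0,"twist": 0}]' --grip 0.005

```text
t: 2.75
eef_pos: [534.3, -89.9, 64.0]
tcp_rot: [3.141, -0.0, 0.478]
ft_force: [1.4, -5.2, 0.5]
opening: 0.27
```

Request:
carry_out --moves '[{"dx": 0,"dy": 0,"dz": 0,"twist": 0},{"dx": 0,"dy": 0,"dz": 0,"twist": 0},{"dx": 0,"dy": 0,"dz": 0,"twist": 0}]'

```text
t: 3.05
eef_pos: [534.4, -90.0, 63.9]
tcp_rot: [3.141, -0.0, 0.478]
ft_force: [-0.7, -1.6, 3.5]
opening: 0.25
```

Request:
carry_out --moves '[{"dx": 0,"dy": 0,"dz": 0,"twist": 0},{"dx": 0,"dy": 0,"dz": 0,"twist": 0},{"dx": 0,"dy": 0,"dz": 0,"twist": 0}]' --grip 0.0

```text
t: 3.35
eef_pos: [534.4, -90.0, 63.9]
tcp_rot: [3.141, -0.0, 0.478]
ft_force: [-0.3, -2.2, 6.0]
opening: 0.25
```

```bash
python3 - <<'E'
from h import *
p,d=shot('side'); s=state();print(s['eef_pos'],s['opening'],s['moment'],s['ft_force'])
cv2.imwrite('pics/5.png',cv2.resize(p[140:215,215:295],None,fx=7,fy=7,interpolation=2)[:,:,::-1])
E
```

```text
[534.35901437 -89.96573718  63.87257669] 0.2481075528869787 [-0.43104443  0.00191075 -0.02642056] [-0.42358346 -2.68311867  5.7171687 ]
```

View pics/5.png

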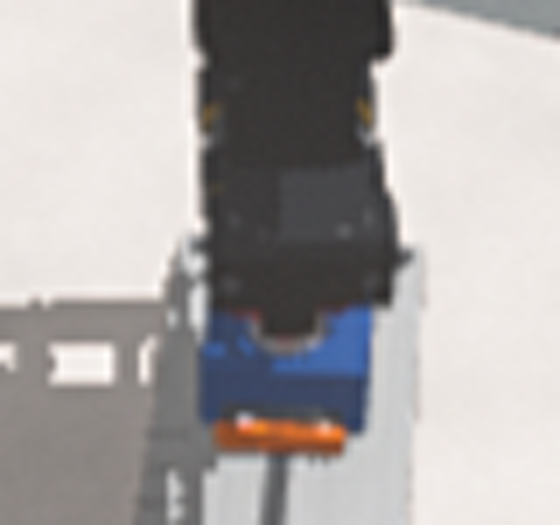

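The fingers stopped at about 24 mm, and the tips seem to be on the round hub under the bar. I'll open, go up 7 mm and grip again.

Request:
carry_out --moves '[{"dx": 0,"dy": 0,"dz": 0,"twist": 0},{"dx": 0,"dy": 0,"dz": 0,"twist": 0},{"dx": 0,"dy": 0,"dz": -0.007,"twist": 0},{"dx": 0,"dy": 0,"dz": -0.007,"twist": 0}]' --grip 0.04

```text
t: 3.8
eef_pos: [534.3, -89.8, 71.3]
tcp_rot: [3.141, -0.0, 0.478]
ft_force: [0.5, 0.2, 0.5]
opening: 0.416
```

Request:
carry_out --moves '[{"dx": 0,"dy": 0,"dz": 0,"twist": 0},{"dx": 0,"dy": 0,"dz": 0,"twist": 0},{"dx": 0,"dy": 0,"dz": 0,"twist": 0},{"dx": 0,"dy": 0,"dz": 0,"twist": 0},{"dx": 0,"dy": 0,"dz": 0,"twist": 0}]' --grip 0.0

```text
t: 4.3
eef_pos: [534.2, -90.0, 70.6]
tcp_rot: [3.141, -0.0, 0.477]
ft_force: [0.3, -1.6, -1.2]
opening: 0.135
```

The opening is 12.8 mm, so this is the bar. Now I loosen it, counter-clockwise.

Request:
carry_out --moves '[{"dx": 0,"dy": 0,"dz": 0,"twist": -8},{"dx": 0,"dy": 0,"dz": 0,"twist": -16},{"dx": 0,"dy": 0,"dz": 0,"twist": -24},{"dx": 0,"dy": 0,"dz": 0,"twist": -32},{"dx": 0,"dy": 0,"dz": 0,"twist": -40}]'

```text
t: 4.8
eef_pos: [534.1, -89.8, 70.5]
tcp_rot: [-3.141, 0.0, 1.181]
ft_force: [0.7, -0.8, -0.8]
opening: 0.134
```

Request:
carry_out --moves '[{"dx": 0,"dy": 0,"dz": 0,"twist": -8},{"dx": 0,"dy": 0,"dz": 0,"twist": -16},{"dx": 0,"dy": 0,"dz": 0,"twist": -24},{"dx": 0,"dy": 0,"dz": 0,"twist": -32},{"dx": 0,"dy": 0,"dz": 0,"twist": -32}]'

```text
t: 5.3
eef_pos: [533.9, -89.8, 70.5]
tcp_rot: [-3.141, -0.0, 1.736]
ft_force: [-0.6, -1.1, -0.6]
opening: 0.136
```

```bash
python3 - <<'E'
from h import *
s=state();print(s['eef_pos'],s['tcp_rot'],s['opening'],s['moment'],s['ft_force'])
E
```

```text
[533.90679441 -89.81482481  70.52358511] [-3.14109765e+00 -2.46760960e-05  1.73638418e+00] 0.13640230851394175 [-0.22055593  0.07832787  0.076641  ] [-0.56359306 -1.13721805 -0.57140863]
```

Request:
carry_out --moves '[{"dx": 0,"dy": 0,"dz": 0,"twist": -5},{"dx": 0,"dy": 0,"dz": 0,"twist": -9.5},{"dx": 0,"dy": 0,"dz": 0,"twist": -9.5}]'

```text
t: 5.6
eef_pos: [533.8, -89.8, 70.5]
tcp_rot: [-3.141, -0.0, 1.897]
ft_force: [-1.4, -0.9, -0.1]
opening: 0.133
```

Request:
carry_out --moves '[{"dx": 0.008,"dy": 0,"dz": 0,"twist": 0},{"dx": 0.016,"dy": 0,"dz": 0,"twist": 0},{"dx": 0.024,"dy": 0,"dz": 0,"twist": 0},{"dx": 0.032,"dy": -0.0005,"dz": 0,"twist": 0},{"dx": 0.04,"dy": -0.0006,"dz": 0,"twist": 0}]'

```text
t: 6.1
eef_pos: [520.5, -52.4, 70.5]
tcp_rot: [-3.141, 0.001, 1.895]
ft_force: [-0.7, -5.9, -2.8]
opening: 0.136
```

Request:
carry_out --moves '[{"dx": 0.006,"dy": 0,"dz": 0,"twist": 0},{"dx": 0.012,"dy": 0,"dz": 0,"twist": 0},{"dx": 0.018,"dy": -0.0002,"dz": 0,"twist": 0},{"dx": 0.024,"dy": -0.0004,"dz": 0,"twist": 0},{"dx": 0.03,"dy": -0.0005,"dz": 0,"twist": 0}]'

```text
t: 6.6
eef_pos: [510.5, -24.3, 70.5]
tcp_rot: [3.142, 0.001, 1.895]
ft_force: [0.5, -8.0, -3.1]
opening: 0.134
```

```bash
python3 - <<'E'
from h import *
p,d=shot('side'); q,e=shot('top'); s=state();print(s['eef_pos'],s['ft_force'])
im=np.hstack([cv2.resize(p[165:275,215:290],None,fx=5,fy=5,interpolation=2),cv2.resize(q[155:265,195:280],None,fx=5,fy=5,interpolation=2)])
cv2.imwrite('pics/6.png',im[:,:,::-1])
E
```

```text
[510.27040258 -23.66886922  70.53874133] [ 0.32485722  0.30246484 -2.01545378]
```

View pics/6.png

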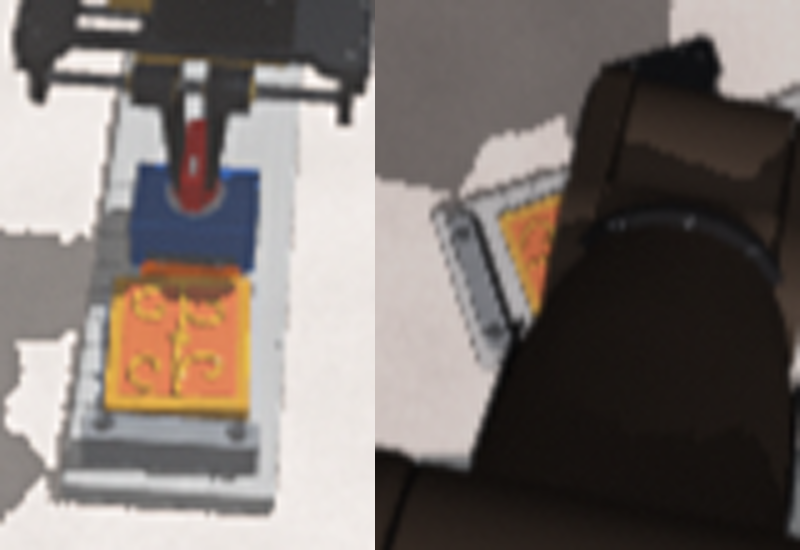

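The side view shows the pad against the plaque's near edge (crop ~190,275). The plaque is slightly askew and still short of the fence. I'll push on gently.

Request:
carry_out --moves '[{"dx": 0.004,"dy": 0,"dz": 0,"twist": 0},{"dx": 0.007,"dy": 0,"dz": 0,"twist": 0},{"dx": 0.01,"dy": -0.0002,"dz": 0,"twist": 0},{"dx": 0.012,"dy": -0.0002,"dz": 0,"twist": 0}]'

```text
t: 7.1
eef_pos: [506.5, -13.1, 70.5]
tcp_rot: [3.142, 0.001, 1.897]
ft_force: [-0.3, -7.4, -3.4]
opening: 0.133
```

Request:
carry_out --moves '[{"dx": 0.001,"dy": 0,"dz": 0,"twist": 0},{"dx": 0.002,"dy": 0,"dz": 0,"twist": 0}]'

```text
t: 7.3
eef_pos: [505.9, -11.2, 70.5]
tcp_rot: [-3.142, 0.001, 1.897]
ft_force: [-0.2, -6.7, -4.0]
opening: 0.134
```

Request:
carry_out --moves '[{"dx": 0.001,"dy": 0,"dz": 0,"twist": 0},{"dx": 0.002,"dy": 0,"dz": 0,"twist": 0}]'

```text
t: 7.5
eef_pos: [505.2, -9.4, 70.5]
tcp_rot: [-3.142, 0.001, 1.897]
ft_force: [-0.9, -6.4, -4.1]
opening: 0.136
```

```bash
python3 - <<'E'
from h import *
p,d=shot('side'); s=state();print(s['eef_pos'],s['ft_force'])
cv2.imwrite('pics/7.png',cv2.resize(p[180:280,215:290],None,fx=6,fy=6,interpolation=2)[:,:,::-1])
E
```

```text
[505.16923128  -9.26342753  70.52016744] [-0.49654124 -6.7698682  -2.88155176]
```

View pics/7.png

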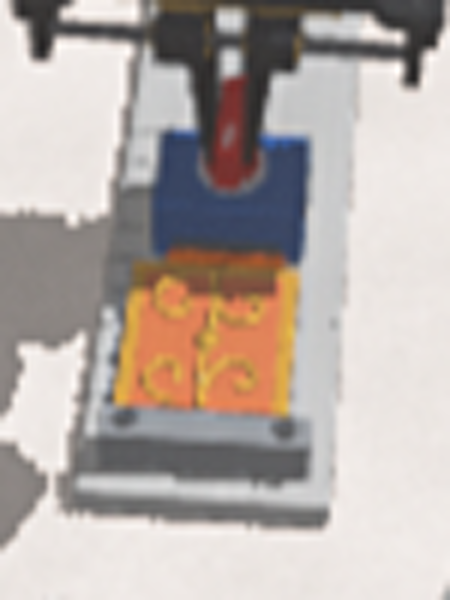

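The plaque is at the fence. To calibrate, I'll push in small steps until the pad bottoms, then back off about half.

Request:
carry_out --moves '[{"dx": 0.001,"dy": 0,"dz": 0,"twist": 0},{"dx": 0.002,"dy": 0,"dz": 0,"twist": 0}]'

```text
t: 7.75
eef_pos: [504.6, -7.6, 70.5]
tcp_rot: [-3.141, 0.001, 1.897]
ft_force: [-0.6, -7.7, -3.7]
opening: 0.131
```

Request:
carry_out --moves '[{"dx": 0.001,"dy": 0,"dz": 0,"twist": 0},{"dx": 0.0015,"dy": 0,"dz": 0,"twist": 0}]'

```text
t: 7.95
eef_pos: [504.1, -6.2, 70.5]
tcp_rot: [-3.141, 0.001, 1.897]
ft_force: [-0.5, -8.0, -3.4]
opening: 0.131
```

Request:
carry_out --moves '[{"dx": 0.001,"dy": 0,"dz": 0,"twist": 0},{"dx": 0.001,"dy": 0,"dz": 0,"twist": 0}]'

```text
t: 8.15
eef_pos: [503.7, -5.2, 70.5]
tcp_rot: [-3.141, 0.001, 1.897]
ft_force: [1.0, -8.6, -3.1]
opening: 0.137
```

Request:
carry_out --moves '[{"dx": 0.001,"dy": 0,"dz": 0,"twist": 0},{"dx": 0.001,"dy": 0,"dz": 0,"twist": 0}]'

```text
t: 8.35
eef_pos: [503.4, -4.3, 70.5]
tcp_rot: [-3.141, 0.001, 1.897]
ft_force: [-0.5, -8.1, -2.1]
opening: 0.139
```

Request:
carry_out --moves '[{"dx": 0.001,"dy": 0,"dz": 0,"twist": 0},{"dx": 0.001,"dy": 0,"dz": 0,"twist": 0}]'

```text
t: 8.55
eef_pos: [503.1, -3.4, 70.5]
tcp_rot: [-3.141, 0.001, 1.897]
ft_force: [-0.1, -8.6, -3.1]
opening: 0.132
```

Request:
carry_out --moves '[{"dx": 0.001,"dy": 0,"dz": 0,"twist": 0},{"dx": 0.001,"dy": 0,"dz": 0,"twist": 0}]'

```text
t: 8.75
eef_pos: [502.8, -2.6, 70.5]
tcp_rot: [-3.141, 0.001, 1.897]
ft_force: [-0.8, -9.4, -4.0]
opening: 0.132
```

Request:
carry_out --moves '[{"dx": 0.001,"dy": 0,"dz": 0,"twist": 0},{"dx": 0.001,"dy": 0,"dz": 0,"twist": 0}]'

```text
t: 8.95
eef_pos: [502.7, -2.2, 70.5]
tcp_rot: [-3.142, 0.002, 1.897]
ft_force: [-0.0, -14.3, -3.5]
opening: 0.133
```

```bash
python3 - <<'E'
from h import *
p,d=shot('side'); s=state();print(s['eef_pos'],s['ft_force'])
P=cloud('side',d);hsv=cv2.cvtColor(p,cv2.COLOR_RGB2HSV);H,S=hsv[...,0].astype(int),hsv[...,1]
a=np.radians(109.75);ux=np.array([np.cos(a),np.sin(a)]);o=np.array([534,-90])
r=np.zeros(H.shape,bool);r[180:285,215:290]=1
m=r&(H>105)&(H<130)&(S>100)&(P[...,2]>50)&(P[...,2]<62);print('blue top slide span',np.round(np.percentile((P[m][:,:2]-o)@ux,[1,99]),1))
m=r&(H>5)&(H<30)&(S>110)&(P[...,2]>25)&(P[...,2]<38);print('plaque span',np.round(np.percentile((P[m][:,:2]-o)@ux,[1,50,99]),1))
m=r&(P[...,2]>40)&(P[...,2]<48)&(S<60)&((P[...,:2]-o)@ux>180);print('fence span',np.round(np.percentile((P[m][:,:2]-o)@ux,[1,99]),1))
cv2.imwrite('pics/8.png',cv2.resize(p[185:255,225:285],None,fx=8,fy=8,interpolation=2)[:,:,::-1])
E
```

```text
[502.69875171  -2.18287943  70.53819009] [  0.25424672 -16.19732691  -4.09083683]
blue top slide span [ 72.2 118.1]
plaque span [120.  163.1 201.8]
fence span [214.2 230.6]
```

View pics/8.png

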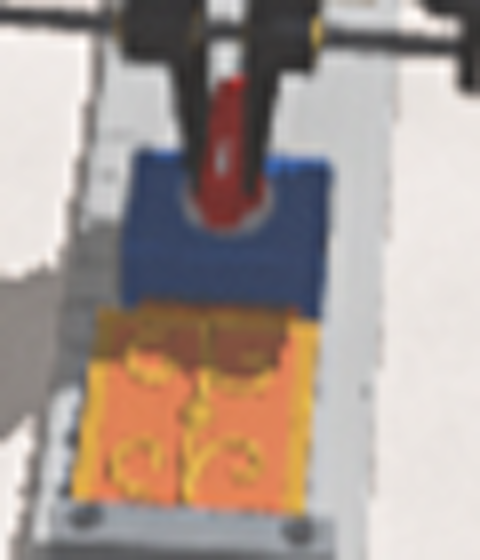

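The pad bottomed: force jumped from 9 to 16 N at 93 mm of travel, close to the 91 mm predicted. Backing off about 5 mm.

Request:
carry_out --moves '[{"dx": -0.002,"dy": 0,"dz": 0,"twist": 0},{"dx": -0.004,"dy": 0,"dz": 0,"twist": 0},{"dx": -0.0055,"dy": 0,"dz": 0,"twist": 0},{"dx": -0.0055,"dy": 0,"dz": 0,"twist": 0}]'

```text
t: 9.4
eef_pos: [503.9, -6.0, 70.5]
tcp_rot: [-3.141, -0.0, 1.899]
ft_force: [-1.0, -0.1, -2.9]
opening: 0.135
```

Request:
carry_out --moves '[{"dx": -0.001,"dy": 0,"dz": 0,"twist": 0},{"dx": -0.001,"dy": 0,"dz": 0,"twist": 0},{"dx": -0.001,"dy": 0,"dz": 0,"twist": 0}]'

```text
t: 9.7
eef_pos: [504.3, -6.8, 70.5]
tcp_rot: [-3.141, -0.0, 1.9]
ft_force: [-1.5, 0.9, -2.7]
opening: 0.132
```

Request:
carry_out --moves '[{"dx": 0,"dy": 0,"dz": 0,"twist": 8},{"dx": 0,"dy": 0,"dz": 0,"twist": 16},{"dx": 0,"dy": 0,"dz": 0,"twist": 24},{"dx": 0,"dy": 0,"dz": 0,"twist": 32},{"dx": 0,"dy": 0,"dz": 0,"twist": 40}]'

```text
t: 10.2
eef_pos: [504.5, -6.8, 70.5]
tcp_rot: [3.141, 0.0, 1.196]
ft_force: [-0.5, 1.0, -4.7]
opening: 0.135
```

Request:
carry_out --moves '[{"dx": 0,"dy": 0,"dz": 0,"twist": 8},{"dx": 0,"dy": 0,"dz": 0,"twist": 16},{"dx": 0,"dy": 0,"dz": 0,"twist": 24},{"dx": 0,"dy": 0,"dz": 0,"twist": 32},{"dx": 0,"dy": 0,"dz": 0,"twist": 40}]'

```text
t: 10.7
eef_pos: [504.6, -6.9, 70.6]
tcp_rot: [3.141, -0.0, 0.499]
ft_force: [-0.3, 1.0, -3.7]
opening: 0.135
```

Request:
carry_out --moves '[{"dx": 0,"dy": 0,"dz": 0,"twist": 4},{"dx": 0,"dy": 0,"dz": 0,"twist": 8},{"dx": 0,"dy": 0,"dz": 0,"twist": 11},{"dx": 0,"dy": 0,"dz": 0,"twist": 11}]'

```text
t: 11.1
eef_pos: [504.7, -7.0, 70.6]
tcp_rot: [3.141, -0.0, 0.311]
ft_force: [0.6, -0.1, -4.8]
opening: 0.132
```

```bash
python3 - <<'E'
from h import *
s=state();print(s['eef_pos'],s['tcp_rot'],s['opening'],s['moment'],s['ft_force'])
E
```

```text
[504.66591009  -6.9952667   70.57859065] [ 3.14111542e+00 -3.56849021e-04  3.11485668e-01] 0.13187482735683478 [-0.01542601 -0.01490389  0.09955271] [ 0.64483462 -0.08498181 -4.79242567]
```

The knob is at about 1.6, its stop. Release, lift and back away for a view.

Request:
carry_out --moves '[{"dx": 0,"dy": 0,"dz": 0,"twist": 0},{"dx": 0,"dy": 0,"dz": 0,"twist": 0},{"dx": 0,"dy": 0,"dz": 0,"twist": 0},{"dx": 0,"dy": 0,"dz": -0.02,"twist": 0},{"dx": 0,"dy": 0,"dz": -0.06,"twist": 0}]' --grip 0.05

```text
t: 11.6
eef_pos: [503.3, -6.8, 129.5]
tcp_rot: [-3.14, 0.004, 0.312]
ft_force: [1.0, 0.5, 0.4]
opening: 0.491
```

Request:
carry_out --moves '[{"dx": 0,"dy": 0,"dz": -0.05,"twist": 0},{"dx": 0,"dy": 0.05,"dz": -0.08,"twist": 0},{"dx": 0,"dy": 0.1,"dz": -0.08,"twist": 0},{"dx": 0,"dy": 0.15,"dz": -0.08,"twist": 0},{"dx": 0,"dy": 0.2,"dz": -0.08,"twist": 0}]'

```text
t: 12.1
eef_pos: [564.0, -192.3, 211.4]
tcp_rot: [3.141, -0.001, 0.313]
ft_force: [0.8, 0.3, 0.0]
opening: 0.526
```

Request:
carry_out --moves '[{"dx": 0,"dy": 0.05,"dz": 0,"twist": 0},{"dx": 0,"dy": 0.1,"dz": 0,"twist": 0},{"dx": 0,"dy": 0.15,"dz": 0,"twist": 0},{"dx": 0,"dy": 0.2,"dz": 0,"twist": 0},{"dx": 0,"dy": 0.2,"dz": 0,"twist": 0}]'

```text
t: 12.6
eef_pos: [625.0, -386.1, 209.1]
tcp_rot: [3.141, 0.0, 0.308]
ft_force: [0.8, 0.4, -0.1]
opening: 0.528
```

```bash
python3 - <<'E'
from h import *
p,d=shot('side'); q,e=shot('top'); s=state();print(s['t'],s['eef_pos'],s['ft_force'])
a=np.radians(109.75);ux=np.array([np.cos(a),np.sin(a)]);o=np.array([534,-90])
for n,p_,d_,sl in(('side',p,d,(180,285,215,290)),('top',q,e,(160,235,200,320))):
    P=cloud(n,d_);hsv=cv2.cvtColor(p_,cv2.COLOR_RGB2HSV);H,S=hsv[...,0].astype(int),hsv[...,1]
    r=np.zeros(H.shape,bool);r[sl[0]:sl[1],sl[2]:sl[3]]=1;L=(P[...,:2]-o)@ux
    m=r&(P[...,2]>80)&(P[...,2]<100);rc=cv2.minAreaRect(P[m][:,:2].astype(np.float32));print(n,'bar',np.round((np.array(rc[0])-o)@ux,1),np.round(rc[1],1),round(rc[2],1))
    m=r&(H>5)&(H<30)&(S>110)&(P[...,2]>22)&(P[...,2]<38);rc=cv2.minAreaRect(P[m][:,:2].astype(np.float32));print('plaque',np.round((np.array(rc[0])-o)@ux,1),np.round(rc[1],1),round(rc[2],1),np.percentile(P[m][:,2],[5,50,95]).round(1))
im=np.hstack([cv2.resize(p[165:275,215:290],None,fx=5,fy=5,interpolation=2),cv2.resize(q[155:265,195:280],None,fx=5,fy=5,interpolation=2)])
cv2.imwrite('pics/9.png',im[:,:,::-1])
E
```

```text
12.7 [ 624.5075233  -381.4924895   209.67896488] [-0.54935054  0.56946767  0.17103114]
side bar 88.1 [49.3 14.5] 16.1
plaque 157.6 [74.7 91.5] 19.5 [29.1 31.7 34.5]
top bar 87.6 [49.  12.7] 17.9
plaque 163.6 [73.2 96.5] 19.6 [24.2 29.3 34.6]
```

View pics/9.png

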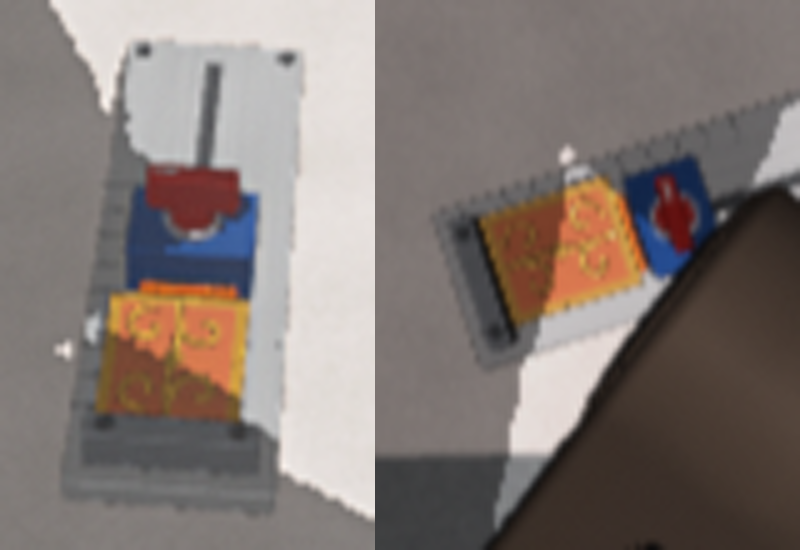

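The knob axis sits at 88 mm of travel, 5 mm short of bottomed. The bar is at 16–18° (knob about 1.6). The plaque angle is 19.5° against the jig's 19.75°, and it is flat and against the fence. Handing in.

```bash
python3 -c "
from cell import *
print(job_done())"
```

```text
the job is handed in; nothing more can be done
None
```

The plaque is clamped in the jig and the job is handed in; the hand-in gave no verdict. I loosened the knob and pushed the carriage by the gripped knob, not by its back face. At about 93 mm of travel the pad bottomed, shown by a force jump from 9 to 16 N. I backed off about 5 mm, tightened the knob to its stop and withdrew.

**Last checks:**
- **Knob:** the bar lies across the slide, at about 1.6 rad.
- **Carriage:** it stopped at 88 mm of travel, so the pad is pressed in about 5 mm. That is worked out from the bottoming point, not measured directly.
- **Plaque:** it looks flat and sits against the fence, square to it within about 0.3° (0.005 rad).
- **Robot:** it touches nothing. The jar, cup and bottle were not measured again, but no move went near them.

**What went wrong or disagreed:**
- The first grip caught the knob's hub (24 mm opening), so I gripped again 7 mm higher.
- The two cameras disagreed by about 6 mm on the plaque's centre along the slide, because brass and orange pad pixels mixed and shadows fell across it. For its place at the fence I relied on the bottoming force and the picture.

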